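# Feel out the free slot of a welding jig with a feeler gauge

## Task

Take the orange-handled feeler gauge out of its wooden stand and try its blade in all three slots of the blue jig, in order from left to right as seen from the robot, each time pressing gently until the blade either jams or goes down fully. Only one slot lets it through, against a light spring drag; leave the gauge standing there, blade fully home and released. Never force a jammed slot, and leave the spray can and the red magnet where they are.

Things in the scene. Friction and masses are not known exactly. Their poses are not given: they have to be found in the camera images.
- gauge_grip (a point): centre of the feeler gauge's upright orange handle: 34 mm (x) by 18 mm (y) by 50 mm high; grip it from above by the handle, across its 18 mm thickness (its y axis). The handle's underside lies 26 mm below this point, the steel collar's underside 38 mm below it. The gauge weighs about 0.1 kg
- gauge_tip (a point): lower end of the feeler blade, on its centre line, 80 mm below gauge_grip when the blade is unloaded. The blade is 24 mm wide (x), 5 mm thick (y), 42 mm long from tip to the underside of the collar (34 by 18 by 4 mm) that is its depth stop, with a rounded tip
- gauge: the whole feeler gauge; origin where the unloaded blade's tip is, z up along the blade, x along its width, y through its thickness; it looks the same turned half round
- blade: the gauge's steel blade with its collar; origin at the tip, axes as the gauge's. It is sprung in the handle: pushed along z it gives way into the handle by up to 6 mm, from 3 N on, 2.5 N per mm; beyond that it is rigid
- stand: fixed wooden stand, 64 by 44 mm on an 80 by 60 mm foot, 50 mm high, with an open slot (30 mm along x, 9 mm along y) in which the gauge stands at the start, its collar resting on the stand's top; origin at the centre of the underside, z up
- jig: fixed welding jig: blue slotted head 62 mm (x) by 112 mm (y) on a dark foot plate 112 by 126 mm, top face 68 mm above the work surface; origin at the centre of the underside, x along the slots, y across them, z up. Three upright slots, 32 mm apart, each 38 mm long, 7 mm wide, with 2.5 mm lead-in chamfers
- slot_left (a point): centre of the mouth of the left slot (largest y), in the plane of the jig's top face; axes as the jig's. A keeper bar hides in each slot; two are seized and stop the blade rigidly about 15 mm down. Which ones differs from start to start and cannot be seen
- slot_middle (a point): centre of the mouth of the middle slot, likewise. In the one free slot the keeper is on its spring and gives way with a drag of about 2 to 8 N, so the blade must be pushed until the blade's collar sits on the jig's top, 42 mm deep; it then stays by itself
- slot_right (a point): centre of the mouth of the right slot (smallest y), likewise
- spray_can: bystander: loose green spray can with white cap, 66 mm across, 200 mm high, upright; origin at its underside
- magnet: bystander: loose red welding magnet, a flat triangle 50 by 90 by 17 mm; origin at its underside
Not all that is in view belongs to the job. What is shaped like the gauge but purple or yellow is not meant.

How it is judged:
On the way, in this order (a step that is already met when the one before it is completed fails the run):
1. the gauge has been lifted out of its stand (z of gauge_tip in the frame of stand above 0.055 m), for 0.1 s.
2. the blade has been tried in the left slot: at least 10 mm in and pressed against resistance (over 2 N) (horizontal distance between gauge_tip and slot_left below 0.012 m and y of gauge_tip in the frame of slot_left between -0.004 and 0.004 m and z of gauge_tip in the frame of slot_left below -0.01 m and contact force between blade and anything else above 2 N), for 0.05 s.
3. the blade has been tried in the middle slot: at least 10 mm in and pressed against resistance (over 2 N) (horizontal distance between gauge_tip and slot_middle below 0.012 m and y of gauge_tip in the frame of slot_middle between -0.004 and 0.004 m and z of gauge_tip in the frame of slot_middle below -0.01 m and contact force between blade and anything else above 2 N), for 0.05 s.
4. the blade has been tried in the right slot: at least 10 mm in and pressed against resistance (over 2 N) (horizontal distance between gauge_tip and slot_right below 0.012 m and y of gauge_tip in the frame of slot_right between -0.004 and 0.004 m and z of gauge_tip in the frame of slot_right below -0.01 m and contact force between blade and anything else above 2 N), for 0.05 s.
At the end, for the whole second after the job is handed in: The gauge stands released and at rest in the one slot that lets it through, its tip at least 38 mm below the jig's top face (full depth is 42 mm), within 7 degrees of upright (((horizontal distance between gauge_tip and slot_left below 0.012 m and y of gauge_tip in the frame of slot_left between -0.004 and 0.004 m and z of gauge_tip in the frame of slot_left below -0.038 m) or (horizontal distance between gauge_tip and slot_middle below 0.012 m and y of gauge_tip in the frame of slot_middle between -0.004 and 0.004 m and z of gauge_tip in the frame of slot_middle below -0.038 m) or (horizontal distance between gauge_tip and slot_right below 0.012 m and y of gauge_tip in the frame of slot_right between -0.004 and 0.004 m and z of gauge_tip in the frame of slot_right below -0.038 m)) and angle between gauge's own z axis and vertical below 0.12 rad and linear speed of gauge below 0.02 m/s and contact force between gauge and the fingers below 0.1 N); the robot touches nothing.
It fails at once if the blade is pressed against anything with more than 25 N (contact force between blade and anything else above 25 N).
It fails at once if the spray can is moved by more than 20 mm (distance of spray_can from where it was at the start of the episode above 0.02 m).
It fails at once if the red magnet is moved by more than 20 mm (distance of magnet from where it was at the start of the episode above 0.02 m).
It also fails if it takes over 58 s, if anything falls off the work surface, if the arm or the gripper's body presses on something with over 40 N, if the wrist force passes 120 N, or if a joint passes its speed limit or range.

## Robot

A 7-joint arm with a two-finger parallel gripper is mounted at the origin on the work surface; the furniture and walls round the work are solid. World frame = base frame: x ahead of the robot, y to its left, z up, the work surface at z = 0. Lengths are in m, angles in rad, forces in N, time in s.
With the tool pointing down it reaches from about 0.4 to 0.925 m from the base axis. Payload 5.6 kg.
Tool frame: the origin (TCP) lies on the centre line of the jaws, within the pads' length; the fingertips stand 8 mm ahead of it and the grasp point (between the pads) lies 11 mm behind it; z points along the fingers, y is the line along which they close (so a half turn about z gives the same grasp; the last joint's range is limited). The gripper opens to 85 mm and grips with 20 to 120 N. Pads are 22 mm wide; open, the fingers measure 114 mm over their backs; the gripper's body (76 mm by 85 mm) begins 54 mm behind the grasp point. The pads swing forward as they close: fully open they stand 13 mm farther back than shut.
Start: joints at [-1.318, 0.468, -0.012, 1.603, 0.006, 1.071, -0.056], TCP at [0.19, 0.622, 0.239] pointing down, gripper open.
Joint ranges: [-2.53, 2.53], [-0.31, 2.02], [-1.57, 1.55], [0.28, 2.44], [-1.29, 4.43], [0.15, 1.84], [-2.92, 2.92]. Speed limits (rad/s): [2.57, 2.57, 3.14, 3.14, 3.14, 3.14, 3.14].

## Interface

Orientations are given as a rotation vector (axis times angle).
In Python, from workcell import ctrl, grip, readout, optics gives the robot as it stands. Calls block until the motion is done:
- ctrl.reach(position, orientation): joint-space move of the TCP to a pose.
- ctrl.movel(position, ori=None, rate=0.15, guard=None): straight line of the TCP; ori=None keeps the orientation; rate is the mean speed in m/s. With guard (N) it stops when the force on the tool has changed by that much, and returns True; else False.
- ctrl.set_joints(angles): joint-space move.
- grip(opening, strength=None): finger opening in m; strength is the grip in N (None keeps the last); returns when the fingers have stopped.
- ctrl.hold(seconds).
- ctrl.solve_ik(position, orientation): joint angles nearest the present ones, or None.
- readout.observe(): the state.
- optics.grab_frame(name): name is "scene" or "top" or "wrist"; returns a dict with "frame" (400x640x3 uint8, blue, green, red), "depth" (400x640 float32, m along the optical axis (not along the pixel's ray), 0 where there is no reading), "fx", "fy", "cx", "cy" (pixels), "R" (3x3) and "t" (3): a world point X has camera coordinates R X + t. Camera axes: x right, y down, z forward; pixel columns grow to the right and rows downward; lengths in m; the calibration is good to about 2 mm. A picture is of the moment at which its call begins.
A pose or a line that the arm cannot do raises ctrl.Unreachable and nothing moves.
- ctrl.sign_off(): hands the job in; it is judged then, once.
The state is a dict: "time_s": time; "q": joint angles; "dq": joint speeds; "joint_torque": joint torques, N m; "eef_pos": TCP position; "orientation": TCP orientation; "wrist_force": force on the tool from outside, world axes, zero at the start; "moment": the same for the moment, N m; "opening": finger opening in m; "finger_force": force on a finger pad.
Only numpy, scipy, OpenCV 4.12 (cv2) and the standard library are available. Lean on these libraries where they do the work, as an engineer would, in place of code of your own. Each camera call takes 0.05 s, during which the arm holds its last target. There are 200 camera calls.

## Working session

There is one attempt and no reset: what is moved stays moved. The work goes in short steps, each a Python script; the robot and the scene stay as the last script left them, time stands still between calls to the robot, and variables do not carry over. Pictures are saved under pics/ and viewed, at most 10 in all, crops included, and the job is handed in when it is done.

```bash
mkdir -p pics; python3 - <<'E'
from workcell import ctrl, grip, readout, optics
import cv2,pickle
for n in ("scene","top"):
    f=optics.grab_frame(n); pickle.dump(f,open(f"pics/{n}.pkl","wb")); cv2.imwrite(f"pics/{n}0.png",f["frame"]); print(n,f["fx"],f["R"],f["t"])
s=readout.observe();print(s["time_s"],s["eef_pos"],s["orientation"],s["wrist_force"],s["opening"])
E
```

```text
scene 427.2339495462492 [[ 0.52601286 -0.85041037  0.0106144 ]
 [-0.46566176 -0.29842911 -0.83312616]
 [ 0.71166677  0.43329235 -0.55298114]] [-0.22324659  0.34159558  0.75540866]
top 449.4546678659185 [[-1.46302430e-02 -9.99892776e-01 -6.26955790e-04]
 [-9.79495048e-01  1.44577869e-02 -2.00948807e-01]
 [ 2.00936324e-01 -2.32582979e-03 -9.79601544e-01]] [0.04909863 0.53043394 1.20879747]
0.1 [0.18940033 0.62127864 0.23841345] [-4.63088744e-01 -3.10712960e+00  2.55457518e-03] [ 0.41049002 -0.58716268 -0.40445524] 0.08559707810283758
```

View pics/scene0.png

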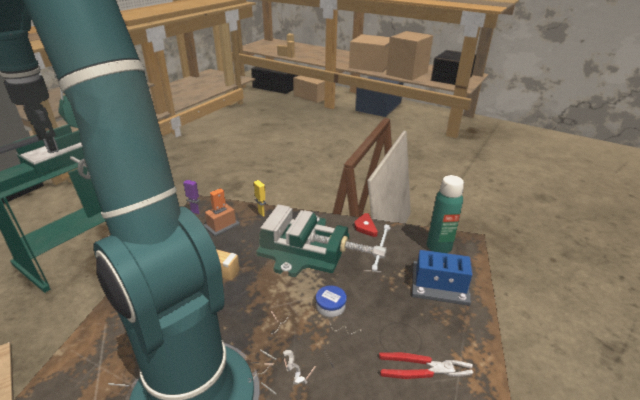

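View pics/top0.png

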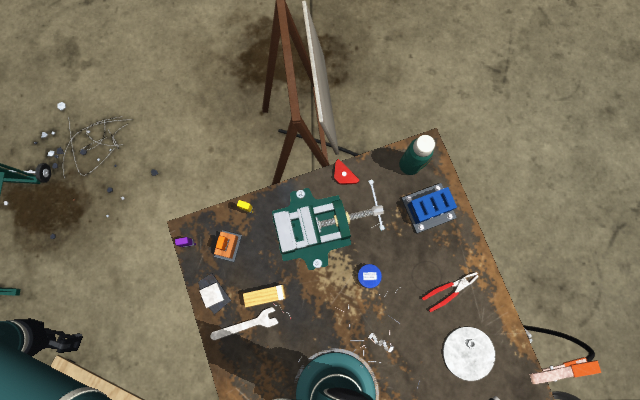

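The top view shows the orange gauge and stand at about (227,243) and the blue jig at about (432,205), with the can at (420,155) behind it. The magnet is at (345,172) and the vise sits between them. I'll back-project these.

```bash
cat > h.py <<'E'
import numpy as np, cv2, pickle
def xyz(f):
    v,u=np.mgrid[0:400,0:640]; d=f["depth"]
    c=np.stack([(u-f["cx"])/f["fx"]*d,(v-f["cy"])/f["fy"]*d,d],-1)
    return (c-f["t"])@f["R"]
def rect(P):
    (c,s,a)=cv2.minAreaRect((P[:,:2]*1000).astype(np.float32)); return np.round(c,1),np.round(s,1),round(a,1)
E
python3 - <<'E'
from h import *
f=pickle.load(open("pics/top.pkl","rb"));X=xyz(f);h=cv2.cvtColor(f["frame"],cv2.COLOR_BGR2HSV);H,S,V=h[...,0],h[...,1],h[...,2]
v,u=np.mgrid[0:400,0:640]
def rep(n,m):
    P=X[m&(f["depth"]>0)];print(n,len(P),rect(P),P[:,2].min(),P[:,2].max(),np.median(P,0))
box=lambda a,b,c,d:(u>a)&(u<b)&(v>c)&(v<d)
b=box(395,465,180,235)
rep("jigtop",b&(abs(X[...,2]-.068)<.006)&(H>95)&(H<125)&(S>120))
rep("jigfoot",b&(X[...,2]>.004)&(X[...,2]<.09))
b=box(205,250,220,270)
rep("standtop",b&(abs(X[...,2]-.05)<.007)); rep("all",b&(X[...,2]>.006));rep("handle",b&(X[...,2]>.095))
b=box(390,445,128,180);rep("can",b&(X[...,2]>.15))
rep("magnet",box(325,365,155,190)&((H<6)|(H>174))&(S>150))
rep("vise",box(268,390,180,275)&(X[...,2]>.02))
c=cv2.resize(f["frame"][175:275,190:250],None,fx=6,fy=6,interpolation=2);d=cv2.resize(f["frame"][175:240,395:470],None,fx=5,fy=6,interpolation=2)
o=np.zeros((600,740,3),np.uint8);o[:600,:360]=c;o[:390,360:735]=d;cv2.imwrite("pics/c.png",o)
E
```

```text
jigtop 808 (array([ 503.6, -278.9]), array([ 62.4, 112.7]), 19.9) 0.06210868848758515 0.07397371143930885 [ 0.50264165 -0.27896803  0.06807009]
jigfoot 1947 (array([ 504.8, -285.8]), array([201.8, 157. ]), 89.1) 0.004012943440085904 0.07599507956265678 [ 0.49679962 -0.27422749  0.0405437 ]
standtop 248 (array([401.9, 299.6]), array([44.3, 63.9]), 74.9) 0.04432805486129381 0.056764496496515736 [0.39607994 0.29251835 0.05040422]
all 619 (array([407.4, 303.7]), array([128.1, 117.7]), 1.0) 0.006011884939926184 0.11656198872762275 [0.39644517 0.29162174 0.04926921]
handle 104 (array([401.7, 300.1]), array([18.5, 33.6]), 77.1) 0.09627570144635854 0.11656198872762275 [0.40107005 0.29861398 0.11148079]
can 528 (array([ 632.2, -230.2]), array([63.4, 57.3]), 44.0) 0.15010886939687626 0.20606827576297587 [ 0.62729568 -0.22674811  0.19658609]
magnet 374 (array([605.4, -33.8]), array([90.2, 55.4]), 42.0) -0.003824475742739398 0.024016880153702163 [ 0.60217194 -0.03382099  0.01604785]
vise 3020 (array([459.3,  13. ]), array([316.5, 264.8]), 82.8) 0.020058156146812108 0.0814233143867303 [0.45260592 0.04571711 0.05891263]
```

View pics/c.png

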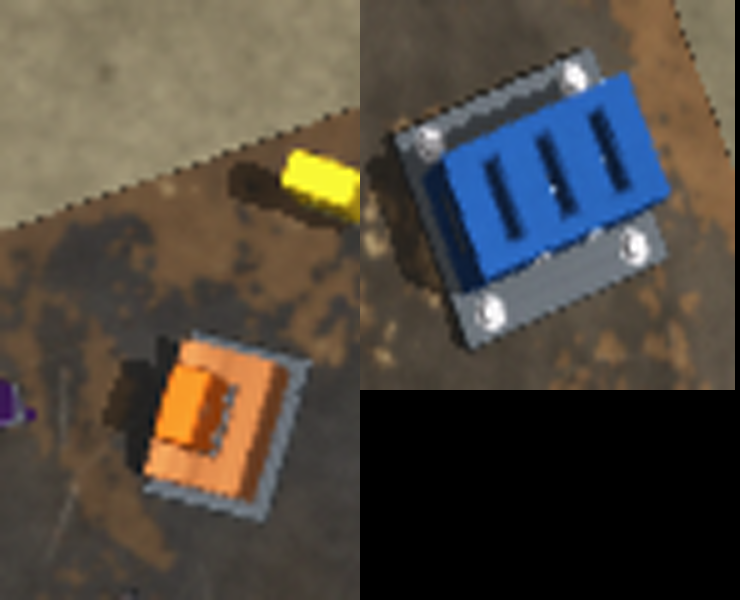

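The measurements agree with the given sizes:

| Item | Centre (mm) | Angle | Measured size |
|---|---|---|---|
| Jig head | (503.6, -278.9) | 19.9° | 62×113 |
| Stand/gauge | (401.8, 300) | -15° | 44×64 |

Heights also match. Next I'll grasp, lift and go above the jig.

```bash
cat >> h.py <<'E'
from scipy.spatial.transform import Rotation as Ro
from workcell import ctrl, grip, readout, optics
def ori(deg): return (Ro.from_euler('z',deg,degrees=True)*Ro.from_euler('x',180,degrees=True)).as_rotvec()
JA=19.9
E
python3 - <<'E'
from h import *
g=[.4018,.2999]
q0=readout.observe()["q"]
best=None
for k in (0,180):
    a=ctrl.solve_ik([*g,.25],ori(-15+k)); b=ctrl.solve_ik([.5036,-.2789,.25],ori(JA+k))
    print(k,np.round(a,2) if a is not None else a,np.round(b,2) if b is not None else b)
    if a is None or b is None: continue
    c=max(abs(a[6]),abs(b[6])); 
    if best is None or c<best[0]: best=(c,k)
k=best[1]; print("k",k); open("h.py","a").write(f"K={k}\n")
grip(.05,60)
ctrl.reach([*g,.22],ori(-15+k))
ctrl.movel([*g,.077],rate=.1)
grip(0.0,60); s=readout.observe(); print(s["opening"],s["finger_force"],s["eef_pos"],s["time_s"])
ctrl.movel([*g,.25],rate=.12)
s=readout.observe(); print(s["opening"],s["eef_pos"],s["wrist_force"])
ctrl.reach([.5036,-.2789,.25],ori(JA+k))
s=readout.observe(); print(s["opening"],s["eef_pos"],s["wrist_force"],s["time_s"])
f=optics.grab_frame("wrist");pickle.dump(f,open("pics/w.pkl","wb"));cv2.imwrite("pics/w1.png",f["frame"])
E
```

```text
0 [-1.3   0.22  0.69  1.98 -0.17  0.99 -2.36] [-0.14  0.39  0.75  1.82 -0.3   1.05 -0.49]
180 [-0.82  0.2   0.12  1.96 -0.03  0.99  0.63] [-0.36  0.51  1.1   1.83 -0.51  1.12  2.84]
k 0
0.01731520588723981 59.90984916687012 [0.40182367 0.29999173 0.07720431] 4.4583
0.017048557044091583 [0.40146457 0.29962447 0.24934833] [ 0.33413624  0.5017741  -1.54005228]
0.017495154794761346 [ 0.50411081 -0.27793053  0.24973553] [ 0.30400097  0.38114661 -0.92659514] 8.1583
```

View pics/w1.png

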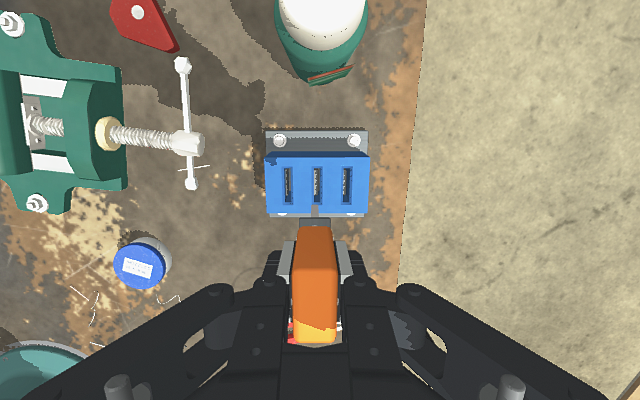

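The wrist view shows the gauge held upright at (316,280) and the jig slots at (289,185), (317,185) and (347,185). I'll measure the jig and the handle in this same camera.

```bash
python3 - <<'E'
from h import *
f=pickle.load(open("pics/w.pkl","rb"));X=xyz(f);h=cv2.cvtColor(f["frame"],cv2.COLOR_BGR2HSV);H,S=h[...,0],h[...,1]
v,u=np.mgrid[0:400,0:640];box=lambda a,b,c,d:(u>a)&(u<b)&(v>c)&(v<d)
m=box(255,380,140,225)&(H>95)&(H<125)&(S>120)&(abs(X[...,2]-.068)<.005)
P=X[m];print("jig",len(P),rect(P),np.median(P,0))
J=(P[:,:2])@np.array([[np.cos(np.radians(JA)),-np.sin(np.radians(JA))],[np.sin(np.radians(JA)),np.cos(np.radians(JA))]])
print("jig-frame y range",np.percentile(J[:,1],[.5,99.5]), "centre nominal",np.array([.5036,-.2789])@[-np.sin(np.radians(JA)),np.cos(np.radians(JA))])
m=box(285,350,225,345)&(H>3)&(H<22)&(S>120)&(X[...,2]>.2)
P=X[m&(f["depth"]>0)];print("handle",len(P),rect(P),P[:,2].min(),P[:,2].max())
s=readout.observe();print(s["eef_pos"],Ro.from_rotvec(s["orientation"]).as_matrix()[:,:2].round(4).tolist())
o=cv2.resize(f["frame"][130:280,260:380],None,fx=4,fy=4,interpolation=2);cv2.imwrite("pics/w1c.png",o)
E
```

```text
jig 5071 (array([ 503.6, -280.5]), array([ 61.7, 112.1]), 20.0) [ 0.5050408  -0.27936808  0.06737604]
jig-frame y range [-0.49063842 -0.37975311] centre nominal -0.43366150011049787
handle 4500 (array([ 503.9, -278. ]), array([34.3, 18.8]), 20.4) 0.2362041357524433 0.28603688212373246
[ 0.50414118 -0.27788593  0.24980175] [[0.9397, 0.342], [0.342, -0.9397], [0.0001, -0.0006]]
```

View pics/w1c.png

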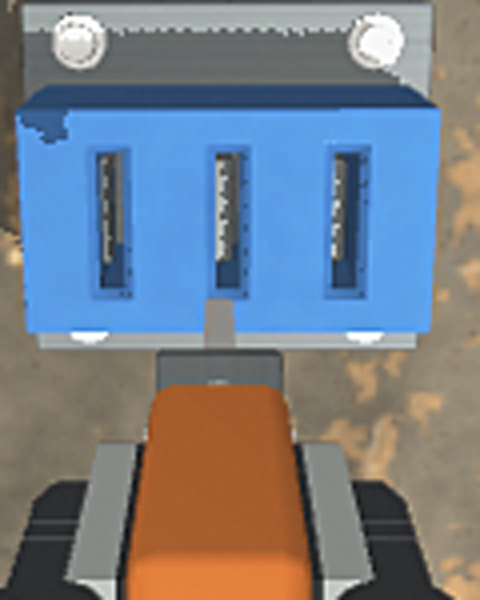

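The handle in the wrist camera agrees with the TCP to within 0.3 mm, so I'll trust its jig estimate of about (503.6, -280.2) at 20°. Now the left slot.

```bash
cat >> h.py <<'E'
a=np.radians(20.); XD=np.array([np.cos(a),np.sin(a)]); YD=np.array([-np.sin(a),np.cos(a)])
C=np.array([.5036,-.2802])
def st(msg=""):
    s=readout.observe(); p=s["eef_pos"]; w=s["wrist_force"]; d=p[:2]-C
    print(msg,"t%.1f"%s["time_s"],"jx %.1f jy %.1f depth %.1f mm"%(1e3*d@XD,1e3*d@YD,1e3*(.1372-p[2])),"F x%.1f y%.1f z%.1f"%(w[:2]@XD,w[:2]@YD,w[2]),"open %.4f"%s["opening"]); return p
def above(n,z=.16):
    T=C+YD*.032*n; cmd=T.copy()
    ctrl.movel([*cmd,z],ori(20+K),rate=.1)
    for _ in range(2):
        ctrl.hold(.1); cmd+=T-readout.observe()["eef_pos"][:2]; ctrl.movel([*cmd,z],rate=.05)
    ctrl.hold(.1); st("above"); return cmd
def probe(cmd,depth=.043,guard=10,rate=.02):
    r=ctrl.movel([*cmd,.1372-depth],rate=rate,guard=guard); st(f"guard {r}"); ctrl.hold(.15); st("held"); return r
E
python3 - <<'E'
from h import *
above(1,.2);c=above(1)
open("cmd.txt","w").write(repr(c.tolist()))
probe(c)
E
```

```text
above t9.7 jx -0.0 jy 32.1 depth -62.8 mm F x1.1 y0.1 z-1.1 open 0.0178
above t11.1 jx -0.1 jy 32.0 depth -22.8 mm F x-0.8 y-0.4 z-0.5 open 0.0172
guard False t14.5 jx -0.1 jy 31.9 depth 42.9 mm F x-0.2 y-1.7 z4.5 open 0.0172
held t14.7 jx -0.1 jy 31.9 depth 42.9 mm F x-0.5 y-0.7 z4.1 open 0.0178
```

The left slot let the blade through to 42.9 mm, with about 5 N of drag. The order still calls for middle and right next.

```bash
python3 - <<'E'
from h import *
c=eval(open("cmd.txt").read())
ctrl.movel([*c,.16],rate=.06); st("out")
c=above(0); 
r=probe(c)
E
```

```text
out t15.9 jx -0.3 jy 32.2 depth -22.5 mm F x-1.2 y-0.1 z-1.8 open 0.0175
above t17.2 jx -0.2 jy -0.3 depth -22.8 mm F x-0.2 y-0.4 z-1.3 open 0.0172
guard True t19.2 jx -0.1 jy -0.5 depth 18.2 mm F x-0.9 y1.7 z9.8 open 0.0174
held t19.3 jx -0.1 jy -0.4 depth 17.9 mm F x-0.7 y1.8 z9.2 open 0.0176
```

The middle slot jams at about 15 mm, with the blade spring compressed by about 3 mm. Right slot next.

```bash
python3 - <<'E'
from h import *
p=readout.observe()["eef_pos"]
ctrl.movel([*p[:2],.16],rate=.06); st("out")
c=above(-1); 
r=probe(c)
E
```

```text
out t20.2 jx -0.1 jy -0.1 depth -22.5 mm F x0.8 y0.1 z-1.0 open 0.0171
above t21.4 jx -0.2 jy -32.2 depth -22.8 mm F x-0.1 y0.9 z-1.6 open 0.0173
guard True t23.4 jx -0.1 jy -32.4 depth 18.1 mm F x-0.2 y1.6 z8.8 open 0.0172
held t23.6 jx -0.1 jy -32.4 depth 17.8 mm F x-1.3 y2.1 z8.9 open 0.0173
```

The right slot jams too, so left is the free one. I'll go back, seat the blade firmly, release and look.

```bash
python3 - <<'E'
from h import *
p=readout.observe()["eef_pos"]
ctrl.movel([*p[:2],.16],rate=.06)
c=above(1); probe(c,depth=.046,guard=13)
grip(.045); p=st("open"); ctrl.hold(.2)
ctrl.movel([*p[:2],.25],rate=.1); ctrl.hold(.3); st("up")
f=optics.grab_frame("wrist");cv2.imwrite("pics/w2.png",f["frame"])
X=xyz(f);h=cv2.cvtColor(f["frame"],cv2.COLOR_BGR2HSV);H,S=h[...,0],h[...,1]
m=(H>3)&(H<18)&(S>170)&(X[...,2]>.075)&(X[...,2]<.15)&(np.hypot(X[...,0]-.4927,X[...,1]+.25)<.05)
P=X[m];print(len(P),rect(P),P[:,2].min(),P[:,2].max(),"expected",C+YD*.032)
E
```

```text
above t26.0 jx 0.2 jy 32.2 depth -22.8 mm F x0.4 y0.2 z-0.7 open 0.0174
guard False t29.6 jx 0.2 jy 32.0 depth 45.1 mm F x-0.8 y-1.3 z9.8 open 0.0172
held t29.8 jx 0.2 jy 32.0 depth 45.1 mm F x-1.5 y-0.4 z10.4 open 0.0176
open t30.1 jx 0.1 jy 32.9 depth 46.4 mm F x0.2 y0.3 z-0.6 open 0.0455
up t32.4 jx -0.0 jy 32.8 depth -112.7 mm F x0.2 y0.0 z-0.3 open 0.0447
250 (array([ 492.9, -251. ]), array([33.6, 16.9]), 20.6) 0.08434341696298926 0.130468587566284 expected [ 0.49265536 -0.25012984]
```

View pics/w2.png

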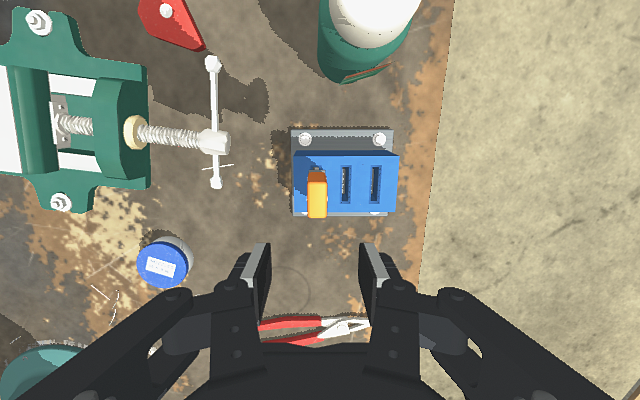

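The gauge stands upright in the left slot at (317,195) and is released. Its handle top is at 130 mm, which is the value expected when fully home (68+38+24). The can and magnet are untouched.

```bash
python3 -c "
from workcell import ctrl
print(ctrl.sign_off())"
```

```text
the job is handed in; nothing more can be done
None
```

I tried the blade in all three slots from left to right: left let it through, middle and right jammed at about 15 mm, and the gauge now stands released and fully home in the left slot; the job is handed in.

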